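Fetch the shaker from under the cup rack with the grabber

TASK

The small round steel shaker has ended up under the low wire cup rack. Take the grabber, reach in under the rack, squeeze its trigger so that its jaws close on the shaker, and bring it out and stand it upright on the black rubber mat. Let go so that the jaws open, leaving the grabber standing on its base out from under the rack; fetch the shaker only with the grabber, and leave the square tin and the other things on the counter where they are.

Things in the scene. Friction and masses are not known exactly. Their poses are not given: they have to be found in the camera images.
- rack: Fixed wire rack, 360 mm wide (y), 200 mm deep (x), open on all sides between four 8 mm corner legs; the gap under it is 75 mm high. Origin on the counter under the middle of its front edge, the one towards the robot's right (world -y); x points into the rack, roughly world +y. Stacks of black cups are fixed on its rear half (x from 117 mm), up to 260 mm above the counter.
- rack_rail (a point): Middle of the 12 mm steel rail on the rack that runs along the rack's y over the space in front of the gap, 50 mm ahead of the front edge, 200 mm above the counter, with slanting stays at its two ends only. A gripper working close to the front edge must lean back, away from the rack, to clear it.
- shaker_mid (a point): Centre (22 mm above its underside) of the small round steel shaker, an upright cylinder of 36 mm diameter, 44 mm tall with a domed top, about 60 g, standing under the rack 60 to 75 mm behind the front edge, on one side of its middle. z is its axis.
- tin_mid (a point): Centre (half-way up) of the small square steel tin, 40 x 40 x 36 mm, also under the rack, on the other side of its middle. To be left alone.
- grip (a point): Grip point of the grabber (0.23 kg, loose, standing on its base), 68 mm above its underside, midway between its two black handle bars. x points to its jaws, y left, z up. The bars lie side by side along y, 58 mm over their outer faces, each 10 mm thick, 26 mm wide, 80 mm long, leaning back 35 degrees (tops away from the jaws): grasp at that slant, fingers closing along y, outside both bars.
- reacher: The grabber's frame: origin on its underside below the grip point, axes as grip. Its base is 110 x 60 x 6 mm (x from -51 to 59 mm), on which it stands by itself; 10 x 30 mm risers join the bars' feet, up to 44 mm above the underside and no wider than the bars. The right bar and right jaw are fixed to it; the left ones are the trigger.
- jaws (a point): Middle between the grabber's jaws when relaxed, 115 mm ahead of the grip along x, 20 mm above the underside. The jaws are two shallow-V aluminium pads facing each other along y, 50 mm long, 5 mm thick, from 6 to 34 mm above the underside; relaxed they are 59 mm apart at their ends, 70 mm in the middle, 76 mm over the outside. Nothing of the jaws or their arms is higher than 34 mm.
- trigger (a joint): Trigger travel, m: 0 relaxed (jaws open) to 0.037. Left bar and left jaw are one part that slides along y: squeezing the bars brings the jaws together equally, mid-jaws in line with mid-bars. Its spring opens it with 9 N at 0, plus 120 N per m. On the shaker the jaws stop at about 0.034 (bars 24 mm over their outsides). With the bars held at 52 to 55 mm it can be carried, jaws open.
- mat_top (a point): Centre of the top of the black rubber mat, 130 x 130 mm, 2 mm thick, fixed flat on the counter; x and y along its sides.
There are look-alikes about, which are no part of the job. Leave any blue look-alike of the part that bears shaker_mid alone.

How it is judged (in metres and radians):
On the way:
1. the grabber's jaws are squeezed shut on the shaker while it is still under the rack (value of joint trigger above 0.028 m and contact force between shaker and reacher above 2 N and x of shaker_mid in the frame of rack above 0.03 m), for 0.2 s.
At the end, for the whole second after the job is handed in: The shaker stands upright (0.15 rad) and still on the mat, within 55 mm of its centre along each side; trigger released (under 5 mm); the grabber stands still on its base (0.25 rad), the middle of its jaws 20 mm or more in front of the rack (x of shaker_mid in the frame of mat_top between -0.055 and 0.055 m and y of shaker_mid in the frame of mat_top between -0.055 and 0.055 m and z of shaker_mid in the frame of mat_top below 0.027 m and angle between shaker_mid's own z axis and vertical below 0.15 rad and linear speed of each of shaker, reacher below 0.02 m/s and value of joint trigger below 0.005 m and angle between grip's own z axis and vertical below 0.25 rad and height (world z) of grip below 0.085 m and x of jaws in the frame of rack below -0.02 m); the robot touches nothing.
It fails at once if the robot's fingers touch the shaker (contact force between the fingers and shaker above 0.5 N).
It fails at once if the square tin is displaced by more than 30 mm (distance of tin_mid from where it was at the start of the episode above 0.03 m).
It fails at once if another thing on the counter is displaced by more than 40 mm (distance of any of tamper, jug, espresso_cup, paper_cup, syrup from where it was at the start of the episode above 0.04 m).
It also fails if it takes over 53 s, if anything falls off the work surface, if the arm or the gripper's body presses on something with over 40 N, if the wrist force passes 120 N, or if a joint passes its speed limit or range.

ROBOT

A 7-joint arm with a two-finger parallel gripper is mounted at the origin on the work surface. World frame = base frame: x ahead of the robot, y to its left, z up, the work surface at z = 0. Lengths are in m, angles in degrees, forces in N, time in s.
With the tool pointing down it reaches from about 0.425 to 0.875 m from the base axis. Payload 4.7 kg.
Tool frame: the origin (TCP) lies on the centre line of the jaws, within the pads' length; the fingertips stand 11 mm ahead of it and the grasp point (between the pads) lies 8 mm behind it (finger_overhang is the x of the fingertips in the tool frame, in m); x points along the fingers, z is the direction in which the jaws open and shut, and the axes are right-handed (so a half turn about x gives the same grasp; the last joint's range is limited). The gripper opens to 87 mm and grips with 3 to 60 N. Pads are 19 mm wide; open, the fingers measure 117 mm over their backs; the gripper's body (75 mm by 190 mm) begins 51 mm behind the grasp point.
Start: joints at [74.834, 18.392, -4.016, 83.108, 1.295, 78.541, -3.26], TCP at [0.179, -0.625, 0.234] pointing down, gripper open.
Joint ranges: [-163.93, 163.93], [-17.29, 119.83], [-79.2, 71.16], [3.27, 140.29], [-89.18, 269.18], [5.43, 117.66], [-154.24, 154.24]. Speed limits (degrees/s): [147.25, 147.25, 180, 180, 180, 180, 180].

INTERFACE

Orientations are given as [roll, pitch, yaw] about the fixed x, y, z axes, in that order (R = Rz(yaw) Ry(pitch) Rx(roll)).
In Python, from cell import get_obs, read_camera, sign_off, cut_out, finger_overhang gives the robot as it stands.
- The arm moves only by the tool servo_tool, never from a script. Its argument "rows" is one flat list of numbers, 5 for each row, row after row: the shift along the world's x, y, z in mm, then the turn about the world's z in degrees, then the closure, from 0 (fully open) to 1 (shut). A call has 1 to 10 rows; each row is the pose to reach, as a shift and turn from the pose commanded when the call began; what a row does not reach only later rows make up. A row lasts 1/12 s, in which the tool goes at most 41.7 mm and 7.16 degrees, less where a joint would pass 70% of its speed; a pose out of reach is approached as far as the arm can. A call with a gripper value outside its range is refused whole. The fingers move at their own pace and stop on an object; "force" is the grip in N (left out, the last holds). Time passes only in rows, so rows that repeat a pose let the fingers close. It gives the time, the measured TCP pose, the force and the opening at its end, in the units of the state.
- get_obs(): the state, without advancing time (a new reading comes with each control period).
- read_camera(name): name is "scene" or "top" or "wrist"; returns a dict with "frame" (480x640x3 uint8, blue, green, red), "range_z" (480x640 float32, m along the optical axis (not along the pixel's ray), 0 where there is no reading), "intrinsics" (3x3 intrinsics, pixels), "k1" (the pictures are not rectified: a ray, as slopes to the right and down, at radius r is drawn at 1 + k1 r^2 times it, then the intrinsics apply), "cam_to_world" (4x4, takes a point from camera to world coordinates); the wrist camera has in their place "tool_from_camera" (4x4, takes a point from camera to tool coordinates, whose origin is the TCP and whose axes are the tool frame's). Camera axes: x right, y down, z forward; pixel columns grow to the right and rows downward; lengths in m; the calibration is good to about 2 mm. A picture is of the moment at which its call begins: read the wrist's pose just before it.
- sign_off(): hands the job in, once; it reports no verdict.
Trained networks look in a picture, given as the dict that the camera call returned (one of the last four; its "shot" number tells which), for a name from the list of things; names that differ only in an ending like _2 or _b are one class to them, and where a whole thing is asked for, a point or a joint stands for the part that bears it (a point fixed in the world has none). Each returns a list of dicts, best first, with "score" (0 to 1); they miss things now and then, are a little off and sometimes report something else, mostly with a low value. They report only what shows in the picture. A call takes as long as a camera call. They do not tell look-alikes from the thing itself.
- cut_out(name, picture): "pixels" (480x640 bool, what is visible of it) and "extent" ([centre column, centre row, width, height] in pixels, round what is visible of it).
The state is a dict: "time_s": time; "qpos": joint angles; "joint_velocities": joint speeds; "effort": joint torques, N m; "tool_pos": TCP position; "tool_rot": TCP orientation; "force": force on the tool from outside, world axes, zero at the start; "wrist_torque": the same for the moment, N m; "grip_width": finger opening in m.
Only numpy, scipy, OpenCV 4.12 (cv2) and the standard library are available. Lean on these libraries where they do the work, as an engineer would, in place of code of your own. Each camera call takes 0.05 s, during which the arm holds its last target.

## Working session

There is one attempt and no reset: what is moved stays moved. The work goes in short steps, Python scripts to look and compute and a tool call to move; the robot and the scene stay as the last step left them, time stands still between calls to the robot, and variables do not carry over. Pictures are saved under pics/ and viewed, and the job is handed in when it is done.

Besides the shell and the picture viewer there is one more tool, called after ">>>" by a JSON object that holds its "api" and its "payload". servo_tool: Moves the arm, as the interface text tells. Its arguments: {"type":"object","properties":{"rows":{"type":"array"},"force":{"type":"number"}},"required":["rows"]}

```bash
mkdir -p pics; ls; cat > h.py <<'E'
import numpy as np, cv2
from scipy.spatial.transform import Rotation as R
from cell import *
def cloud(p,T=None):
    K=p["intrinsics"];k1=p["k1"];d=p["range_z"]
    v,u=np.mgrid[0:480,0:640]
    x=(u-K[0,2])/K[0,0];y=(v-K[1,2])/K[1,1]
    rd=np.hypot(x,y);r=rd.copy()
    for _ in range(20): r=rd/(1+k1*r*r)
    s=np.where(rd>0,r/np.maximum(rd,1e-9),1)
    P=np.stack([x*s*d,y*s*d,d],-1)
    if T is None:T=p["cam_to_world"]
    W=P@T[:3,:3].T+T[:3,3]
    W[d==0]=np.nan
    return W
def proj(p,W,T=None):
    if T is None:T=p["cam_to_world"]
    W=np.atleast_2d(W); C=(W-T[:3,3])@T[:3,:3]
    x=C[:,0]/C[:,2];y=C[:,1]/C[:,2];f=1+p["k1"]*(x*x+y*y)
    K=p["intrinsics"]
    return np.stack([x*f*K[0,0]+K[0,2],y*f*K[1,1]+K[1,2]],-1)
E
python3 - <<'E'
from h import *
o=get_obs();print(o,finger_overhang)
for n in["scene","top","wrist"]:
    p=read_camera(n);cv2.imwrite(f"pics/{n}0.png",p["frame"])
    print(n,p["intrinsics"].tolist(),p["k1"],p.get("cam_to_world",p.get("tool_from_camera")).round(3).tolist())
    for t in["shaker_mid","tin_mid","reacher","rack","mat_top"]:
        try:
            for q in cut_out(t,p)[:4]: print(t,round(q["score"],2),np.round(q["extent"]))
        except Exception as e: print(t,e)
E
```

```text
pics
{'time_s': 0.0, 'qpos': array([74.83454162, 18.43743657, -4.01548687, 83.17495112,  1.29546228,
       78.5411456 , -3.26075402]), 'joint_velocities': array([-0.0020065 ,  0.06121712, -0.04970999, -0.11159724,  0.01980917,
       -0.04747738, -0.0366604 ]), 'effort': array([-5.38191744e-04, -4.91286349e+01, -4.04133406e-01, -3.12525237e+01,
       -6.38177013e-02,  4.37792810e-02,  1.85533945e-04]), 'tool_pos': array([ 0.17867459, -0.62440329,  0.23247946]), 'tool_rot': array([-176.68183755,   89.8915546 ,  109.29266736]), 'force': array([0.42529906, 0.0176363 , 0.32645359]), 'wrist_torque': array([ 0.04164828,  0.01116687, -0.05100537]), 'grip_width': 0.08703421042131128} 0.011
scene [[604.3773183341356, 0.0, 317.1343956693659], [0.0, 604.3773183341356, 239.1865666979325], [0.0, 0.0, 1.0]] 0.04477086349013957 [[-0.237, 0.622, -0.746, 1.502], [0.971, 0.167, -0.17, 0.284], [0.019, -0.765, -0.644, 0.974], [0.0, 0.0, 0.0, 1.0]]
shaker_mid 0.91 [472. 319.  18.  21.]
shaker_mid 0.86 [378. 327.  16.  20.]
tin_mid 0.87 [384. 280.  22.  22.]
reacher 0.97 [281. 282.  90.  66.]
mat_top 0.67 [176. 259.  74.  48.]
top [[578.4943993395901, 0.0, 318.0215865397011], [0.0, 578.4943993395901, 244.10603549902604], [0.0, 0.0, 1.0]] -0.0540640535524933 [[0.005, -0.983, 0.184, 0.354], [-1.0, -0.006, -0.0, 0.065], [0.001, -0.184, -0.983, 1.241], [0.0, 0.0, 0.0, 1.0]]
shaker_mid 0.72 [155. 249.  20.  18.]
shaker_mid 0.47 [246. 220.  20.  21.]
tin_mid 0.68 [247. 282.  25.  24.]
reacher 0.79 [351. 244.  90.  43.]
rack 0.97 [237. 241. 156. 216.]
mat_top 0.83 [479. 274.  70.  75.]
wrist [[381.08904591682375, 0.0, 322.66904606819264], [0.0, 381.08904591682375, 239.01257917117653], [0.0, 0.0, 1.0]] -0.04310571381925999 [[0.0, -0.256, 0.967, -0.15], [-0.0, -0.967, -0.256, 0.071], [1.0, -0.0, -0.001, 0.001], [0.0, 0.0, 0.0, 1.0]]
```

View pics/scene0.png

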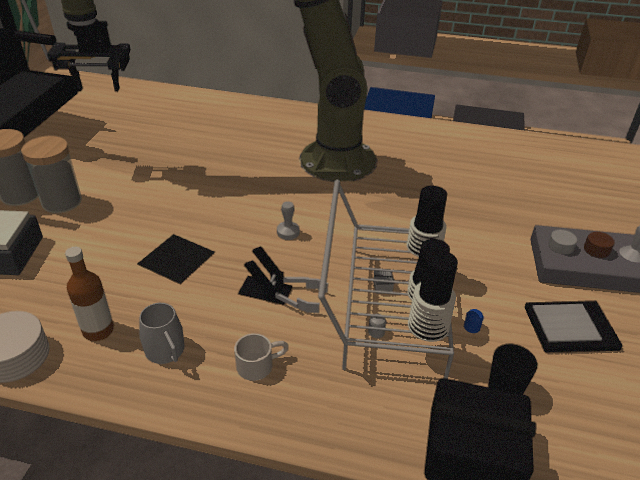

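View pics/top0.png

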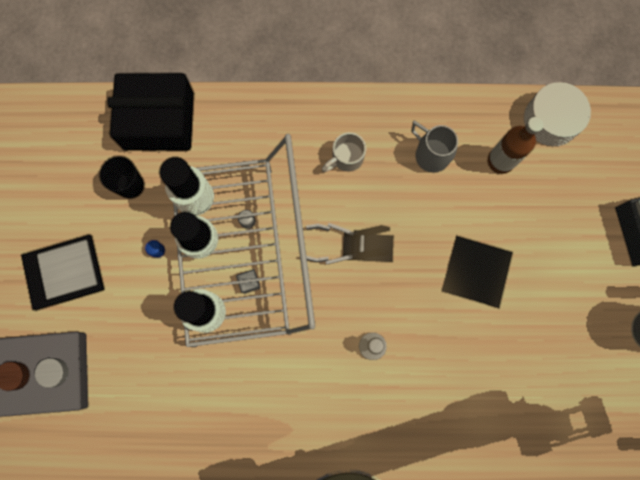

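View pics/wrist0.png

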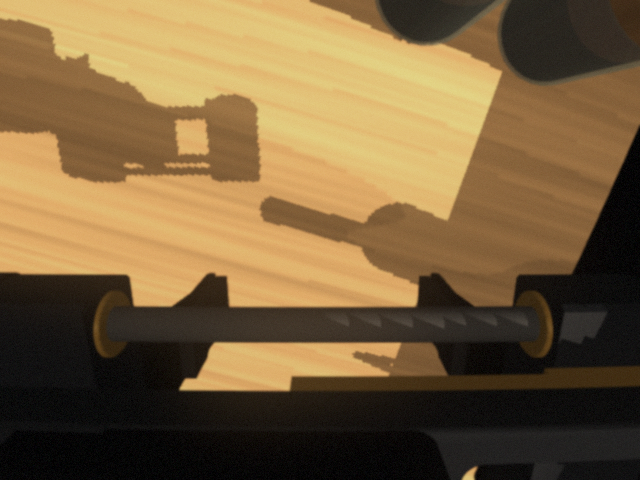

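The steel shaker is at scene (378,327) and top (246,220), under the rack. The blue look-alike is at scene (472,319) and top (155,249), outside it. The tin is at scene (384,280) and top (247,282). Next I'll measure these and confirm the shaker in a crop.

```bash
python3 - <<'E'
from h import *
S=read_camera("scene");T=read_camera("top")
c=lambda p,r:cv2.resize(p["frame"][r[1]:r[3],r[0]:r[2]],(400,400),interpolation=cv2.INTER_CUBIC)
cv2.imwrite("pics/crop0.png",np.hstack([c(S,(300,200,500,400)),c(T,(140,140,300,300))]))
cv2.imwrite("pics/crop1.png",np.hstack([c(S,(220,220,340,340)),c(T,(290,180,410,300))]))
np.savez("s0.npz",S=cloud(S),T=cloud(T),Si=S["frame"],Ti=T["frame"])
for n,p in(("S",S),("T",T)):
    W=cloud(p)
    for t in["shaker_mid","tin_mid","reacher","mat_top","tamper","jug","espresso_cup","rack"]:
        try: qs=cut_out(t,p)[:2]
        except Exception as e: print(t,e);continue
        for q in qs:
            m=q["pixels"]&np.isfinite(W[...,0]); X=W[m]
            print(n,t,round(q["score"],2),m.sum(),"med",np.median(X,0).round(3),"p2",np.percentile(X,2,0).round(3),"p98",np.percentile(X,98,0).round(3))
E
```

```text
S shaker_mid 0.79 258 med [0.649 0.221 0.035] p2 [0.633 0.205 0.004] p98 [0.656 0.236 0.045]
S shaker_mid 0.69 342 med [0.582 0.414 0.034] p2 [0.561 0.399 0.004] p98 [0.59  0.431 0.045]
S tin_mid 0.73 356 med [0.514 0.214 0.033] p2 [0.486 0.191 0.007] p98 [0.565 0.235 0.082]
S reacher 0.95 2103 med [ 0.588 -0.025  0.026] p2 [ 0.546 -0.091  0.001] p98 [0.625 0.08  0.101]
S mat_top 0.74 2006 med [ 0.533 -0.282  0.002] p2 [ 0.463 -0.349 -0.002] p98 [ 0.598 -0.216  0.006]
S mat_top 0.24 350 med [0.514 0.214 0.033] p2 [0.486 0.192 0.005] p98 [0.565 0.235 0.082]
tamper it knows: grip, jaws, mat_top, rack, rack_rail, reacher, shaker_mid, tin_mid, trigger
jug it knows: grip, jaws, mat_top, rack, rack_rail, reacher, shaker_mid, tin_mid, trigger
espresso_cup it knows: grip, jaws, mat_top, rack, rack_rail, reacher, shaker_mid, tin_mid, trigger
S rack 0.91 9098 med [0.672 0.293 0.156] p2 [0.391 0.089 0.001] p98 [0.756 0.367 0.257]
S rack 0.19 295 med [0.648 0.221 0.033] p2 [0.632 0.204 0.001] p98 [0.656 0.237 0.045]
T shaker_mid 0.59 307 med [0.566 0.412 0.039] p2 [ 0.552  0.398 -0.001] p98 [0.587 0.432 0.046]
T tin_mid 0.73 393 med [0.496 0.211 0.035] p2 [0.477 0.188 0.004] p98 [0.521 0.233 0.081]
T reacher 0.56 1926 med [ 0.583 -0.031  0.011] p2 [ 0.545 -0.095  0.   ] p98 [0.621 0.079 0.103]
T mat_top 0.65 3481 med [ 0.528 -0.281  0.002] p2 [ 0.461 -0.348 -0.003] p98 [ 0.595 -0.214  0.007]
tamper it knows: grip, jaws, mat_top, rack, rack_rail, reacher, shaker_mid, tin_mid, trigger
jug it knows: grip, jaws, mat_top, rack, rack_rail, reacher, shaker_mid, tin_mid, trigger
espresso_cup it knows: grip, jaws, mat_top, rack, rack_rail, reacher, shaker_mid, tin_mid, trigger
T rack 0.75 10329 med [0.566 0.28  0.155] p2 [ 0.378  0.081 -0.002] p98 [0.75  0.347 0.257]
```

View pics/crop0.png

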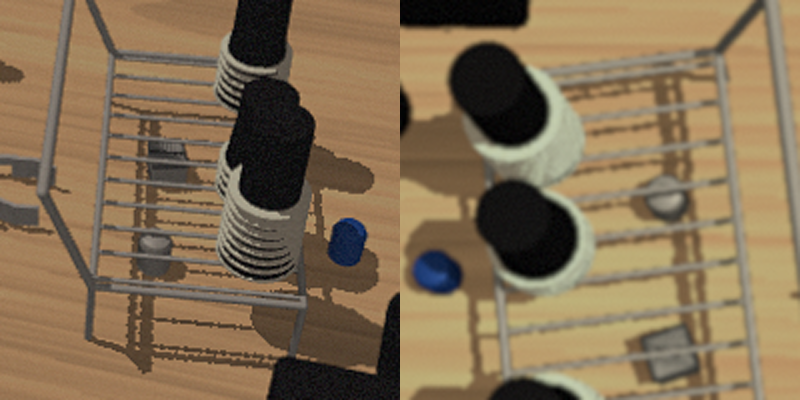

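View pics/crop1.png

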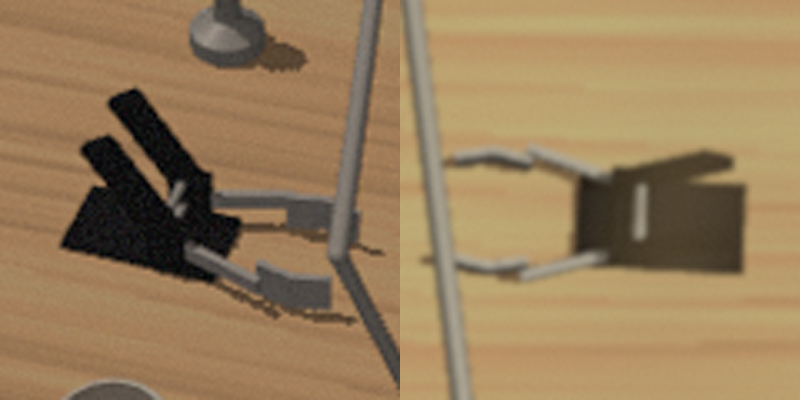

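The crop shows the round, domed grey shaker at crop (155,250) left and (665,197) right, under the wires. The square tin is at (168,158)/(668,352), and the blue cylinder is outside the rack. So the grey one is the target. Next I'll get precise poses.

```bash
python3 - <<'E'
from h import *
S=read_camera("scene");T=read_camera("top")
A=[]
for p in(S,T):
    W=cloud(p); m=[q for q in cut_out("rack",p)][0]["pixels"]
    A.append(W[m&np.isfinite(W[...,0])])
for n,X in zip("ST",A):
    r=X[(X[:,2]>.190)&(X[:,2]<.212)&(X[:,1]<.2)]
    print(n,"rail",len(r),np.median(r,0)); f=np.polyfit(r[:,0],r[:,1],1);print(f,np.degrees(np.arctan(f[0])),r[:,0].min(),r[:,0].max(), np.std(r[:,1]-np.polyval(f,r[:,0])))
    e=X[(X[:,2]>.065)&(X[:,2]<.1)]
    print("top z hist",np.histogram(e[:,2],7))
    d=e[:,1]-np.polyval(f,e[:,0]); print(np.histogram(d,np.arange(0,.3,.01)))
    e2=e[(d>.03)&(d<.065)&(e[:,0]>.44)&(e[:,0]<.68)];print("edge off",np.median((e2[:,1]-np.polyval(f,e2[:,0]))),len(e2))
    c,s=np.cos(np.arctan(f[0])),np.sin(np.arctan(f[0]))
    print("along",np.percentile(e@np.r_[c,s,0],[0.5,1,99,99.5]), "cross",np.percentile(e@np.r_[-s,c,0],[1,2,98,99]))
for n,p in(("S",S),("T",T)):
    W=cloud(p)
    for t in["mat_top","reacher"]:
        q=cut_out(t,p)[0]; X=W[q["pixels"]&np.isfinite(W[...,0])]
        if t=="mat_top": X=X[abs(X[:,2])<.01]; rr=cv2.minAreaRect((X[:,:2]*1000).astype(np.float32));print(n,t,rr)
        else:
            for a,b in((0,.012),(.015,.04),(.04,.06),(.06,.08),(.08,.11)):
                Y=X[(X[:,2]>a)&(X[:,2]<b)]; print(n,a,len(Y),cv2.minAreaRect((Y[:,:2]*1000).astype(np.float32)), np.median(Y,0).round(3))
    for t in["shaker_mid"]:
        for q in cut_out(t,p):
            X=W[q["pixels"]&np.isfinite(W[...,0])];Y=X[(X[:,2]>.02)&(X[:,2]<.06)]
            print(n,q["score"],q["extent"],"top pts",np.median(X[(X[:,2]>.036)&(X[:,2]<.05)],0),"minmax",np.percentile(Y,[1,99],axis=0).round(4))
E
```

```text
S rail 618 [0.62281911 0.1063412  0.20458794]
[0.1368167 0.0212929] 7.790648948755611 0.40032171352801726 0.7637924792434592 0.003084812076587274
top z hist (array([  11,   19,  409, 1047,  259,   81,  180]), array([0.06607801, 0.07092314, 0.07576828, 0.08061341, 0.08545854,
       0.09030367, 0.09514881, 0.09999394]))
(array([  0,   0,   0,   1, 192, 274,  33,  51,  40,  59,  61,  52,  55,
        50,  77,  93, 134, 202, 110,  91,  70,  71,  64,  62, 105,  59,
         0,   0,   0]), array([0.  , 0.01, 0.02, 0.03, 0.04, 0.05, 0.06, 0.07, 0.08, 0.09, 0.1 ,
       0.11, 0.12, 0.13, 0.14, 0.15, 0.16, 0.17, 0.18, 0.19, 0.2 , 0.21,
       0.22, 0.23, 0.24, 0.25, 0.26, 0.27, 0.28, 0.29]))
edge off 0.05084614505397698 234
along [0.40600019 0.4067594  0.77239328 0.77290967] cross [0.06558613 0.06734538 0.27018468 0.27113107]
T rail 1254 [0.57135341 0.09729766 0.2043305 ]
[0.13595207 0.02007634] 7.742014223586915 0.3944732736046942 0.7614747469752254 0.0034963070061517303
top z hist (array([  72,  782, 1519,  454,   45,   35,  115]), array([0.07330042, 0.07711378, 0.08092714, 0.0847405 , 0.0
[... 1961 characters left out ...]
424591) [0.584 0.027 0.029]
T 0.04 134 ((579.4793090820312, -29.047996520996094), (37.461429595947266, 58.533843994140625), 87.37564849853516) [ 0.592 -0.024  0.047]
T 0.06 110 ((577.1375732421875, -44.150577545166016), (36.457088470458984, 56.61110305786133), 83.12528228759766) [ 0.578 -0.038  0.069]
T 0.08 222 ((577.6383666992188, -58.74591064453125), (39.7276725769043, 58.28717041015625), 86.830322265625) [ 0.596 -0.06   0.096]
T 0.73 [155.3, 251.1, 22.8, 19.9] top pts [0.56914154 0.41407629 0.04165363] minmax [[0.5522 0.3989 0.021 ]
 [0.5867 0.4296 0.0464]]
T 0.64 [247.2, 220.4, 19.7, 19.1] top pts [0.63182876 0.21793438 0.04106485] minmax [[0.6183 0.2019 0.0236]
 [0.6534 0.2351 0.0488]]
```

>>> {"api": "servo_tool", "payload": {"rows": [11,-38,0,-7,0,22,-77,0,-14,0,33,-115,0,-21,0,44,-154,0,-28,0,55,-192,0,-35,0,66,-230,0,-42,0,77,-270,0,-49,0,88,-308,0,-56,0,99,-346,0,-63,0,110,-385,0,-70,0]}}

```text
time_s: 2.83
tool_pos: [0.272, -0.8938, 0.214]
tool_rot: [106.0, 88.0, -21.8]
force: [5.4, 1.2, -0.5]
grip_width: 0.0873
```

```bash
python3 - <<'E'
from h import *
o=get_obs();print({k:np.round(v,3) for k,v in o.items()})
print(R.from_euler("xyz",o["tool_rot"],degrees=True).as_matrix().round(3))
E
```

```text
{'time_s': np.float64(2.833), 'qpos': array([ 71.964,  69.122,   2.223,   3.319,  -3.779, 106.279, -56.146]), 'joint_velocities': array([  -5.007,   48.63 ,  155.352,  -81.441, -164.457,   11.929,
        -84.935]), 'effort': array([ 1.1295e+01, -9.1540e+01, -3.8260e+00, -2.8093e+01,  9.1290e+00,
       -8.0000e-03,  2.2320e+00]), 'tool_pos': array([ 0.272, -0.894,  0.214]), 'tool_rot': array([105.966,  88.003, -21.814]), 'force': array([ 5.418,  1.239, -0.507]), 'wrist_torque': array([ 0.237, -0.496, -0.031]), 'grip_width': np.float64(0.087)}
[[ 0.032  0.79  -0.612]
 [-0.013 -0.612 -0.79 ]
 [-0.999  0.034 -0.01 ]]
```

>>> {"api": "servo_tool", "payload": {"rows": [0,0,0,0,0,0,0,0,0,0,0,0,0,0,0]}}

```text
time_s: 3.08
tool_pos: [0.2581, -0.899, 0.2227]
tool_rot: [40.5, 88.0, -87.9]
force: [-0.3, 0.0, 1.9]
grip_width: 0.0869
```

```bash
python3 - <<'E'
from h import *
o=get_obs();print({k:np.round(v,3) for k,v in o.items()})
print(R.from_euler("xyz",o["tool_rot"],degrees=True).as_matrix().round(3))
E
```

```text
{'time_s': np.float64(3.083), 'qpos': array([ 71.947,  68.663,   6.612,   3.27 ,  -5.93 , 106.199, -55.959]), 'joint_velocities': array([ 0.149, -3.707,  1.955,  0.117, -0.056, -0.27 , -0.297]), 'effort': array([-4.1600e-01, -7.3114e+01,  3.5800e-01, -3.3493e+01, -9.8000e-02,
       -2.5100e-01, -1.2000e-02]), 'tool_pos': array([ 0.258, -0.899,  0.223]), 'tool_rot': array([ 40.531,  88.04 , -87.933]), 'force': array([-0.333,  0.033,  1.922]), 'wrist_torque': array([ 0.203,  0.03 , -0.012]), 'grip_width': np.float64(0.087)}
[[ 0.001  0.783 -0.622]
 [-0.034 -0.622 -0.783]
 [-0.999  0.022  0.026]]
```

>>> {"api": "servo_tool", "payload": {"rows": [-10,38,0,0,0,-20,77,0,0,0,-30,110,0,0,0,-30,110,0,0,0,-30,110,0,0,0]}}

```text
time_s: 3.5
tool_pos: [0.2252, -0.7894, 0.2279]
tool_rot: [43.7, 87.6, -85.0]
force: [0.0, -0.3, 1.7]
grip_width: 0.087
```

```bash
python3 - <<'E'
from h import *
o=get_obs();print({k:np.round(v,3) for k,v in o.items()})
print(R.from_euler("xyz",o["tool_rot"],degrees=True).as_matrix().round(3))
E
```

```text
{'time_s': np.float64(3.5), 'qpos': array([ 68.544,  38.876,   6.639,  54.58 ,  -3.703,  84.367, -54.754]), 'joint_velocities': array([-6.79400e+00, -6.51220e+01, -8.95000e-01,  1.06137e+02,
        5.59900e+00, -4.23080e+01,  4.00000e-03]), 'effort': array([ 6.3000e-01, -5.9635e+01,  2.3490e+00, -3.4305e+01, -1.4500e-01,
        7.9800e-01,  2.5000e-02]), 'tool_pos': array([ 0.225, -0.789,  0.228]), 'tool_rot': array([ 43.68 ,  87.581, -84.997]), 'force': array([ 0.006, -0.268,  1.666]), 'wrist_torque': array([ 0.07 , -0.003, -0.012]), 'grip_width': np.float64(0.087)}
[[ 0.004  0.781 -0.625]
 [-0.042 -0.624 -0.78 ]
 [-0.999  0.029  0.031]]
```

>>> {"api": "servo_tool", "payload": {"rows": [-6,20,33,-4,0,-11,39,66,-8,0,-17,59,99,-12,0,-22,79,132,-16,0,-28,98,165,-20,0,-34,118,198,-24,0,-39,138,231,-28,0,-45,158,264,-32,0,-50,177,297,-35,0,-56,197,330,-35,0]}}

```text
time_s: 4.33
tool_pos: [0.1692, -0.5895, 0.5584]
tool_rot: [56.8, 87.7, -107.1]
force: [0.3, -1.5, 0.0]
grip_width: 0.0869
```

```bash
cat >> h.py <<'E'
def st():
    o=get_obs();M=R.from_euler("xyz",o["tool_rot"],degrees=True).as_matrix()
    print("t",round(o["time_s"],2),"q",o["qpos"].round(1),"v",o["joint_velocities"].round(0))
    print("tcp",o["tool_pos"].round(4),"F",o["force"].round(1),"w",round(float(o["grip_width"]),4))
    print("tool x",M[:,0].round(3),"tilt",np.degrees(np.arccos(-M[2,0])).round(1),"az",np.degrees(np.arctan2(M[1,0],M[0,0])).round(1),"z",M[:,2].round(3),"zaz",np.degrees(np.arctan2(M[1,2],M[0,2])).round(1))
    return o,M
E
python3 -c "
from h import *
st()"
```

```text
t 4.33 q [ 62.3  17.   13.2  48.2  -2.9 113.3 -90.1] v [ -1. -12.   1. -32.   2.  44.   3.]
tcp [ 0.1692 -0.5895  0.5584] F [ 0.3 -1.5  0. ] w 0.0869
tool x [-0.012 -0.038 -0.999] tilt 2.3 az -107.1 z [-0.961 -0.277  0.022] zaz -163.9
```

>>> {"api": "servo_tool", "payload": {"rows": [0,0,38,0,0,0,0,76,0,0,0,0,114,0,0,0,0,152,0,0,0,0,190,0,0]}}

```text
time_s: 4.75
tool_pos: [0.1639, -0.5678, 0.6158]
tool_rot: [74.3, 85.4, -89.3]
force: [-1.2, -0.7, 0.2]
grip_width: 0.0868
```

```bash
python3 -c "
from h import *
st()"
```

```text
t 4.75 q [ 59.3  16.   18.3  42.5  -4.5 117.6 -89.1] v [-6. -6.  5.  9.  1. -0.  0.]
tcp [ 0.1639 -0.5678  0.6158] F [-1.2 -0.7  0.2] w 0.0868
tool x [ 0.001 -0.08  -0.997] tilt 4.6 az -89.3 z [-0.959 -0.282  0.022] zaz -163.6
```

>>> {"api": "servo_tool", "payload": {"rows": [-5,18,34,0,0,-10,36,68,0,0,-15,54,102,0,0,-20,72,136,0,0,-25,90,170,0,0,-30,108,204,0,0,-35,126,238,0,0,-40,144,272,0,0,-45,162,306,0,0,-50,180,340,0,0]}}

```text
time_s: 5.58
tool_pos: [0.1514, -0.468, 0.6531]
tool_rot: [84.8, 83.0, -76.2]
force: [4.9, 2.4, 0.6]
grip_width: 0.0872
```

```bash
python3 -c "
from h import *
st()"
```

```text
t 5.58 q [  5.3   4.   70.8  54.   -4.2 117.6 -87.4] v [ 73.  42.   4.  -9. -54.  -1.  39.]
tcp [ 0.1514 -0.468   0.6531] F [4.9 2.4 0.6] w 0.0872
tool x [ 0.029 -0.118 -0.993] tilt 7.0 az -76.2 z [-0.946 -0.325  0.011] zaz -161.0
```

>>> {"api": "servo_tool", "payload": {"rows": [0,0,40,0,0,0,0,80,0,0,0,0,120,0,0,0,0,160,0,0,0,0,200,0,0,0,0,240,0,0,0,0,280,0,0,0,0,320,0,0]}}

```text
time_s: 6.25
tool_pos: [0.1315, -0.4722, 0.6785]
tool_rot: [83.2, 79.9, -80.1]
force: [-0.6, 0.8, -0.0]
grip_width: 0.0871
```

```bash
python3 -c "
from h import *
st()"
```

```text
t 6.25 q [  4.7   2.5  71.1  51.5  -1.8 117.6 -88.7] v [-1. -0. -0. -0.  1. -0. -0.]
tcp [ 0.1315 -0.4722  0.6785] F [-0.6  0.8 -0. ] w 0.0871
tool x [ 0.03  -0.173 -0.985] tilt 10.1 az -80.1 z [-0.958 -0.285  0.021] zaz -163.4
```

>>> {"api": "servo_tool", "payload": {"rows": [0,0,200,0,0,0,0,200,0,0,0,0,200,0,0]}}

```text
time_s: 6.5
tool_pos: [0.1305, -0.4728, 0.7039]
tool_rot: [84.5, 76.8, -78.7]
force: [-0.0, -0.7, -0.6]
grip_width: 0.087
```

```bash
python3 -c "
from h import *
st()"
```

```text
t 6.5 q [  4.4   2.2  71.1  48.5  -1.4 117.6 -88.8] v [ 1.  0.  0. -2. -1. -0.  1.]
tcp [ 0.1305 -0.4728  0.7039] F [-0.  -0.7 -0.6] w 0.087
tool x [ 0.044 -0.223 -0.974] tilt 13.2 az -78.7 z [-0.958 -0.286  0.022] zaz -163.4
```

>>> {"api": "servo_tool", "payload": {"rows": [0,0,200,0,0,0,0,200,0,0]}}

```text
time_s: 6.67
tool_pos: [0.13, -0.4731, 0.7258]
tool_rot: [85.1, 74.2, -78.1]
force: [-0.2, -0.4, -0.3]
grip_width: 0.0872
```

>>> {"api": "servo_tool", "payload": {"rows": [0,0,200,0,0,0,0,200,0,0]}}

```text
time_s: 6.83
tool_pos: [0.129, -0.4729, 0.7478]
tool_rot: [85.6, 71.5, -77.6]
force: [-0.6, 0.4, -0.8]
grip_width: 0.087
```

>>> {"api": "servo_tool", "payload": {"rows": [0,0,200,0,0,0,0,200,0,0]}}

```text
time_s: 7.0
tool_pos: [0.128, -0.4719, 0.7693]
tool_rot: [85.8, 68.9, -77.3]
force: [-0.3, -0.6, -0.4]
grip_width: 0.0869
```

```bash
python3 -c "
from h import *
st()"
```

```text
t 7.0 q [  6.    2.5  71.1  40.4  -2.4 117.6 -88.1] v [ 1. -0.  0. -7.  0.  0.  0.]
tcp [ 0.128  -0.4719  0.7693] F [-0.3 -0.6 -0.4] w 0.0869
tool x [ 0.079 -0.352 -0.933] tilt 21.1 az -77.3 z [-0.958 -0.285  0.026] zaz -163.4
```

>>> {"api": "servo_tool", "payload": {"rows": [0,0,200,0,0,0,0,200,0,0]}}

```text
time_s: 7.17
tool_pos: [0.1268, -0.47, 0.7905]
tool_rot: [86.0, 66.2, -77.1]
force: [0.0, -0.1, 0.0]
grip_width: 0.0868
```

>>> {"api": "servo_tool", "payload": {"rows": [0,0,200,0,0,0,0,200,0,0]}}

```text
time_s: 7.33
tool_pos: [0.1256, -0.4673, 0.8114]
tool_rot: [86.2, 63.7, -77.0]
force: [-0.6, 0.2, 0.9]
grip_width: 0.0866
```

>>> {"api": "servo_tool", "payload": {"rows": [0,0,200,0,0,0,0,200,0,0]}}

```text
time_s: 7.5
tool_pos: [0.1242, -0.4639, 0.8318]
tool_rot: [86.2, 61.1, -76.9]
force: [-0.8, 0.1, -0.9]
grip_width: 0.0866
```

>>> {"api": "servo_tool", "payload": {"rows": [0,0,200,0,0,0,0,200,0,0]}}

```text
time_s: 7.67
tool_pos: [0.1227, -0.4598, 0.8518]
tool_rot: [86.3, 58.6, -76.8]
force: [-0.4, 0.1, -0.8]
grip_width: 0.0866
```

```bash
python3 -c "
from h import *
st()"
```

```text
t 7.67 q [ 10.4   3.6  71.1  29.6  -6.  117.6 -86.9] v [-5. -3.  0. -5.  6.  0. -2.]
tcp [ 0.1227 -0.4598  0.8518] F [-0.4  0.1 -0.8] w 0.0866
tool x [ 0.119 -0.508 -0.853] tilt 31.4 az -76.8 z [-0.959 -0.281  0.034] zaz -163.7
```

>>> {"api": "servo_tool", "payload": {"rows": [10,-10,-30,0,0,20,-20,-60,0,0,35,-30,-90,6,0,55,-30,-120,12,0,75,-30,-150,18,0,95,-25,-180,24,0,115,-20,-210,30,0,140,-10,-240,36,0,165,0,-270,42,0,190,10,-300,48,0]}}

```text
time_s: 8.5
tool_pos: [0.3076, -0.4514, 0.5547]
tool_rot: [86.3, 58.7, -28.6]
force: [0.2, -1.2, 0.4]
grip_width: 0.0869
```

```bash
python3 -c "
from h import *
st()"
```

```text
t 8.5 q [ 24.9 -16.5  28.3  85.8  -5.3  80.3 -61.2] v [ -9.   3.   1.  43. -33. -33.  63.]
tcp [ 0.3076 -0.4514  0.5547] F [ 0.2 -1.2  0.4] w 0.0869
tool x [ 0.455 -0.249 -0.855] tilt 31.3 az -28.6 z [-0.429 -0.902  0.034] zaz -115.4
```

>>> {"api": "servo_tool", "payload": {"rows": [18,5,-15,6,0,36,10,-30,12,0,54,20,-45,18,0,72,30,-60,24,0,90,45,-75,30,0,108,60,-90,36,0,125,75,-105,42,0,140,90,-120,48,0,155,105,-135,54,0,170,120,-150,60,0]}}

```text
time_s: 9.33
tool_pos: [0.4776, -0.3307, 0.4057]
tool_rot: [86.5, 58.7, 31.7]
force: [-0.1, -0.5, -0.2]
grip_width: 0.087
```

```bash
python3 -c "
from h import *
st()"
```

```text
t 9.33 q [ 11.8   1.8  40.   89.3 -32.3  86.1  -1.7] v [ -4.  32.  -1.  -4. -26.  17.  67.]
tcp [ 0.4776 -0.3307  0.4057] F [-0.1 -0.5 -0.2] w 0.087
tool x [ 0.442  0.272 -0.855] tilt 31.3 az 31.7 z [ 0.569 -0.822  0.032] zaz -55.3
```

>>> {"api": "servo_tool", "payload": {"rows": [10,19,-17,6,0,20,38,-33,12,0,30,57,-50,18,0,40,76,-66,24,0,50,95,-83,30,0,60,114,-100,36,0,70,133,-116,42,0,80,152,-133,48,0,90,171,-150,54,0,100,190,-166,55.7,0]}}

```text
time_s: 10.17
tool_pos: [0.578, -0.1399, 0.2387]
tool_rot: [86.7, 58.7, 87.6]
force: [0.3, 0.7, -0.2]
grip_width: 0.0871
```

```bash
python3 - <<'E'
from h import *
o,M=st()
p=read_camera("wrist");cv2.imwrite("pics/w1.png",p["frame"])
Tt=np.eye(4);Tt[:3,:3]=M;Tt[:3,3]=o["tool_pos"]
Tw=Tt@p["tool_from_camera"]
W=cloud(p,Tw)
for q in cut_out("reacher",p)[:1]:
    print(q["score"],q["extent"])
    X=W[q["pixels"]&np.isfinite(W[...,0])]
    np.save("rc.npy",X)
    for a,b in((0,.012),(.015,.036),(.04,.06),(.06,.08),(.08,.11)):
        Y=X[(X[:,2]>a)&(X[:,2]<b)]; 
        if len(Y)>20: print(a,len(Y),cv2.minAreaRect((Y[:,:2]*1000).astype(np.float32)), np.median(Y,0).round(3),np.percentile(Y,[2,98],axis=0).round(3).tolist())
E
```

```text
t 10.17 q [  6.   21.9  27.8  86.6 -36.4  92.   39.2] v [-15.  10. -11.   8.  -3. -20.   1.]
tcp [ 0.578  -0.1399  0.2387] F [ 0.3  0.7 -0.2] w 0.0871
tool x [ 0.021  0.519 -0.854] tilt 31.3 az 87.6 z [1.    0.008 0.03 ] zaz 0.5
0.89 [324.2, 202.8, 82.0, 177.4]
0 3898 ((582.3671875, -5.294822692871094), (187.9193115234375, 84.03189849853516), 85.00611877441406) [ 0.58  -0.061  0.005] [[0.551, -0.097, 0.004], [0.606, 0.009, 0.007]]
0.015 1296 ((583.3197631835938, 25.788314819335938), (131.10731506347656, 89.45186614990234), 86.41661834716797) [0.58  0.034 0.027] [[0.544, -0.032, 0.016], [0.625, 0.089, 0.035]]
0.04 260 ((579.4530639648438, -28.306591033935547), (40.93537139892578, 57.18490219116211), 83.2285385131836) [ 0.562 -0.018  0.045] [[0.553, -0.046, 0.042], [0.609, -0.009, 0.059]]
0.06 193 ((579.7849731445312, -47.707794189453125), (38.96488952636719, 55.3183479309082), 87.91841125488281) [ 0.598 -0.039  0.071] [[0.553, -0.063, 0.061], [0.607, -0.028, 0.08]]
0.08 908 ((579.0286865234375, -61.153785705566406), (39.64164733886719, 56.73584747314453), 87.80998229980469) [ 0.561 -0.066  0.099] [[0.551, -0.08, 0.082], [0.607, -0.044, 0.107]]
```

View pics/w1.png

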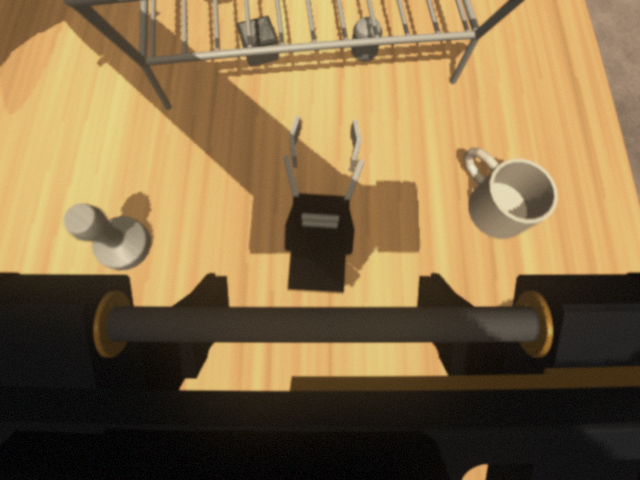

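The wrist view shows the grabber at (320,210), centred between the fingers. The shaker is at (367,38) and the tin at (258,38) behind the front edge. Now I'll approach along the slant and grasp.

>>> {"api": "servo_tool", "payload": {"rows": [0,15,-30,0,0,0,30,-60,0,0,0,44,-89,0,0,0,56,-110,0,0,1,68,-130,0,0,1,80,-150,0,0,2,90,-165,0,0,2,96,-174,0,0,2,96,-174,0,0], "force": 30}}

```text
time_s: 11.02
tool_pos: [0.5777, -0.0441, 0.0655]
tool_rot: [86.8, 58.6, 87.5]
force: [-0.1, 0.6, -0.6]
grip_width: 0.0868
```

```bash
python3 - <<'E'
from h import *
o,M=st()
p=read_camera("wrist");cv2.imwrite("pics/w2.png",p["frame"])
p=read_camera("scene");cv2.imwrite("pics/s2.png",cv2.resize(p["frame"][130:380,200:520],(800,600)))
E
```

```text
t 11.02 q [  0.6  26.5  23.3 101.6 -41.9  72.   43.3] v [ 1. -1.  2. -2.  0.  2. -0.]
tcp [ 0.5777 -0.0441  0.0655] F [-0.1  0.6 -0.6] w 0.0868
tool x [ 0.023  0.52  -0.854] tilt 31.4 az 87.5 z [1.    0.004 0.029] zaz 0.2
```

View pics/w2.png

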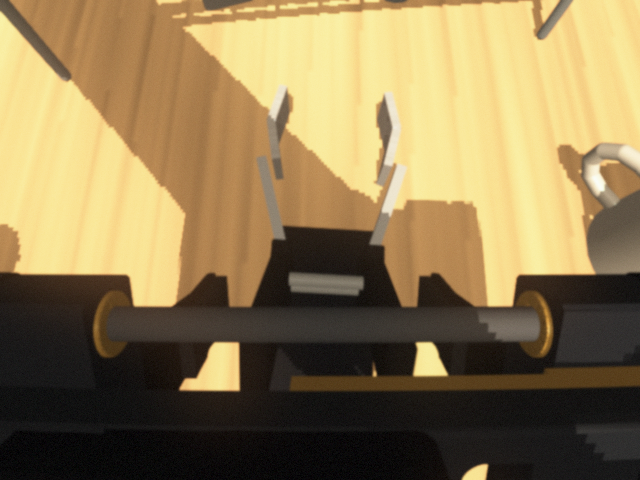

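View pics/s2.png

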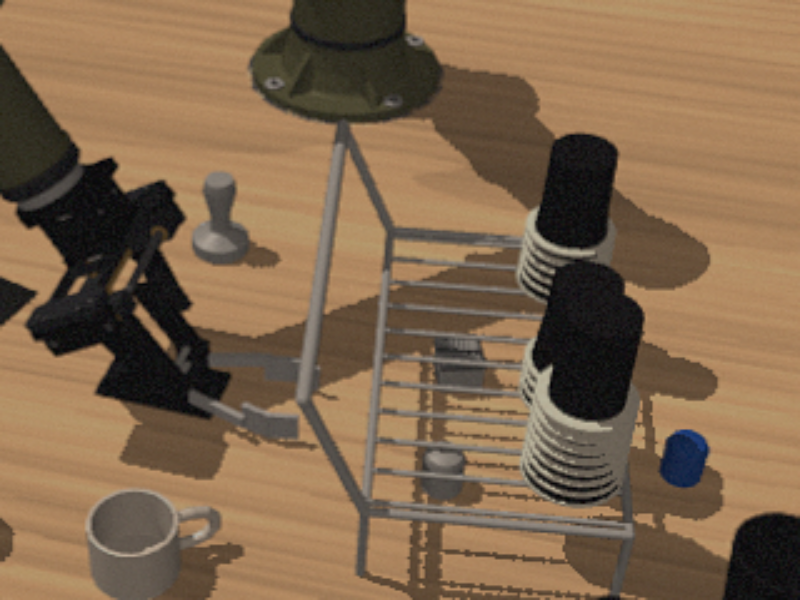

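The fingers straddle both bars: the bar tops are at (255,370)/(405,370), between pads at (210,..)/(430,..). Next I'll close to carry width.

>>> {"api": "servo_tool", "payload": {"rows": [1,0,0,0,0.15,1,0,0,0,0.25,1,0,0,0,0.33,1,0,0,0,0.385,1,0,0,0,0.385,1,0,0,0,0.385], "force": 30}}

```text
time_s: 11.62
tool_pos: [0.5809, -0.0464, 0.0679]
tool_rot: [86.2, 58.7, 86.8]
force: [0.4, 0.2, -0.8]
grip_width: 0.0575
```

```bash
python3 -c "
from h import *
st()"
```

```text
t 11.62 q [  0.7  26.6  23.3 101.3 -42.   72.1  43.3] v [-0.  0. -0. -0. -1. -1.  0.]
tcp [ 0.5809 -0.0464  0.0679] F [ 0.4  0.2 -0.8] w 0.0575
tool x [ 0.029  0.519 -0.854] tilt 31.3 az 86.8 z [0.999 0.001 0.034] zaz 0.0
```

>>> {"api": "servo_tool", "payload": {"rows": [0,0,0,0,0.385,0,0,0,0,0.385]}}

```text
time_s: 11.78
tool_pos: [0.5815, -0.0463, 0.0679]
tool_rot: [86.1, 58.7, 86.7]
force: [2.4, -0.9, 0.9]
grip_width: 0.0544
```

>>> {"api": "servo_tool", "payload": {"rows": [0,0,0,0,0.41,0,0,0,0,0.41,0,0,0,0,0.41]}}

```text
time_s: 12.03
tool_pos: [0.5812, -0.0461, 0.0678]
tool_rot: [86.2, 58.7, 86.8]
force: [2.3, -1.1, 1.2]
grip_width: 0.0518
```

```bash
python3 - <<'E'
from h import *
d=np.load("s0.npz")
for n in "ST":
    X=d[n].reshape(-1,3);X=X[np.isfinite(X[:,0])]
    Y=X[(X[:,0]>.62)&(X[:,0]<.86)&(X[:,1]>-.18)&(X[:,1]<.12)&(X[:,2]>.012)&(X[:,2]<.15)]
    print(n,len(Y),np.percentile(Y,[1,50,99],axis=0).round(3).tolist())
    for a,b in((-.18,-.05),(-.05,.12)):
        Z=Y[(Y[:,1]>a)&(Y[:,1]<b)];print(a,len(Z),np.percentile(Z,[1,99],axis=0).round(3).tolist())
        Z=Z[Z[:,2]>.03]; print(np.percentile(Z,[1,5,95,99],axis=0).round(3).tolist())
o,M=st()
p=read_camera("wrist");cv2.imwrite("pics/w3.png",p["frame"])
Tt=np.eye(4);Tt[:3,:3]=M;Tt[:3,3]=o["tool_pos"]
W=cloud(p,Tt@p["tool_from_camera"])
q=cut_out("reacher",p)[0];X=W[q["pixels"]&np.isfinite(W[...,0])]
Y=X[(X[:,2]>.012)&(X[:,2]<.04)&(X[:,1]>.03)];print(len(Y),cv2.minAreaRect((Y[:,:2]*1000).astype(np.float32)))
for s in(Y[Y[:,0]<.58],Y[Y[:,0]>.58]): print(len(s),np.percentile(s,[1,50,99],axis=0).round(4).tolist())
E
```

```text
S 2510 [[0.621, -0.179, 0.013], [0.798, -0.018, 0.044], [0.841, 0.083, 0.1]]
-0.18 938 [[0.763, -0.18, 0.014], [0.843, -0.138, 0.101]]
[[0.762, -0.179, 0.031], [0.776, -0.178, 0.035], [0.84, -0.141, 0.099], [0.843, -0.138, 0.101]]
-0.05 1572 [[0.621, -0.035, 0.013], [0.824, 0.087, 0.06]]
[[0.622, -0.035, 0.03], [0.627, -0.034, 0.032], [0.823, 0.056, 0.059], [0.824, 0.079, 0.061]]
T 1350 [[0.621, -0.179, 0.013], [0.775, -0.03, 0.051], [0.836, 0.062, 0.101]]
-0.18 620 [[0.751, -0.179, 0.016], [0.838, -0.138, 0.103]]
[[0.751, -0.179, 0.031], [0.754, -0.178, 0.033], [0.835, -0.141, 0.1], [0.838, -0.138, 0.103]]
-0.05 730 [[0.621, -0.034, 0.013], [0.821, 0.068, 0.061]]
[[0.621, -0.035, 0.03], [0.745, -0.032, 0.032], [0.819, 0.052, 0.06], [0.821, 0.071, 0.062]]
t 12.03 q [  0.7  26.6  23.3 101.3 -42.   72.1  43.3] v [ 0. -0. -0.  0.  0.  0. -0.]
tcp [ 0.5812 -0.0461  0.0678] F [ 2.3 -1.1  1.2] w 0.0518
tool x [ 0.029  0.519 -0.854] tilt 31.3 az 86.8 z [0.999 0.001 0.035] zaz 0.1
2579 ((586.9334716796875, 61.79811096191406), (81.85182189941406, 63.520545959472656), 0.047149285674095154)
1220 [[0.547, 0.0308, 0.0131], [0.5566, 0.0629, 0.0304], [0.5622, 0.0924, 0.0345]]
1359 [[0.6135, 0.0311, 0.0128], [0.619, 0.0612, 0.0307], [0.6266, 0.09, 0.0346]]
```

View pics/w3.png

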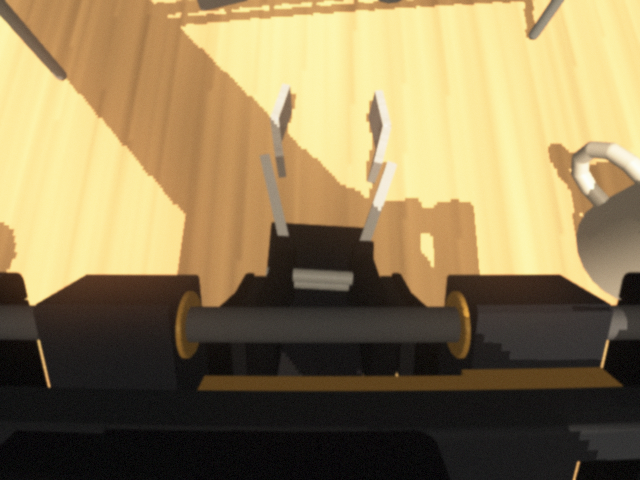

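>>> {"api": "servo_tool", "payload": {"rows": [0,0,2,0,0.4,0,0,4,0,0.4,10,6,5,2,0.4,24,18,5,4,0.4,38,32,5,6,0.4,52,48,5,8,0.4,66,64,5,10,0.4,76,76,5,11,0.4,81,83,5,11,0.4,81,83,5,11,0.4]}}

```text
time_s: 12.97
tool_pos: [0.6614, 0.0397, 0.0717]
tool_rot: [86.5, 58.6, 98.2]
force: [-0.4, 0.1, -2.2]
grip_width: 0.0524
```

```bash
python3 - <<'E'
from h import *
o,M=st()
p=read_camera("wrist");cv2.imwrite("pics/w4.png",p["frame"])
Tt=np.eye(4);Tt[:3,:3]=M;Tt[:3,3]=o["tool_pos"]
W=cloud(p,Tt@p["tool_from_camera"])
for t in("reacher","shaker_mid"):
  for q in cut_out(t,p)[:1]:
    X=W[q["pixels"]&np.isfinite(W[...,0])]; print(t,q["score"],q["extent"])
    Y=X[(X[:,2]>.012)&(X[:,2]<.05)]
    if t=="reacher": Y=Y[Y[:,1]>.11]
    print(len(Y),np.percentile(Y,[2,50,98],axis=0).round(4).tolist(),cv2.minAreaRect((Y[:,:2]*1000).astype(np.float32)))
    if t=="reacher":
        u=np.array([-.1357,.9907]);v=np.array([.9907,.1357])
        a=Y[:,:2]@v; c=np.median(a)
        for s in(Y[a<c-.005],Y[a>c+.005]): print("along v",np.percentile(s[:,:2]@v,[2,50,98]).round(4),"u",np.percentile(s[:,:2]@u,[2,50,98]).round(4))
print("shaker v,u",np.array([.637,.220])@v,np.array([.637,.220])@u)
p=read_camera("scene");cv2.imwrite("pics/s4.png",cv2.resize(p["frame"][130:380,200:520],(800,600)))
E
```

```text
t 12.97 q [ -4.   35.   19.   87.3 -41.2  76.8  40.8] v [ 1. -1.  2.  2.  1.  0.  1.]
tcp [0.6614 0.0397 0.0717] F [-0.4  0.1 -2.2] w 0.0524
tool x [-0.075  0.516 -0.853] tilt 31.4 az 98.2 z [0.98  0.195 0.032] zaz 11.3
reacher 0.96 [326.4, 229.7, 159.7, 292.6]
3027 [[0.6103, 0.1118, 0.0138], [0.6713, 0.1449, 0.032], [0.6878, 0.1785, 0.0381]] ((649.1881103515625, 145.80120849609375), (71.50613403320312, 81.7371597290039), 89.9970703125)
along v [0.6213 0.629  0.6332] u [0.027  0.0581 0.0866]
along v [0.6933 0.6955 0.7011] u [0.018  0.0384 0.0767]
shaker_mid 0.66 [338.9, 54.2, 55.1, 75.6]
1827 [[0.6213, 0.202, 0.0129], [0.6409, 0.2127, 0.0403], [0.655, 0.2308, 0.044]] ((639.0701904296875, 217.53713989257812), (36.94758605957031, 31.70523452758789), 36.97702407836914)
shaker v,u 0.6609299000000001 0.13151310000000002
```

View pics/w4.png

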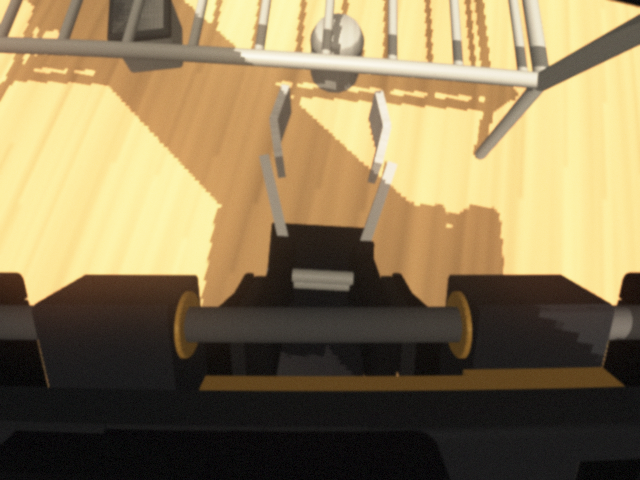

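View pics/s4.png

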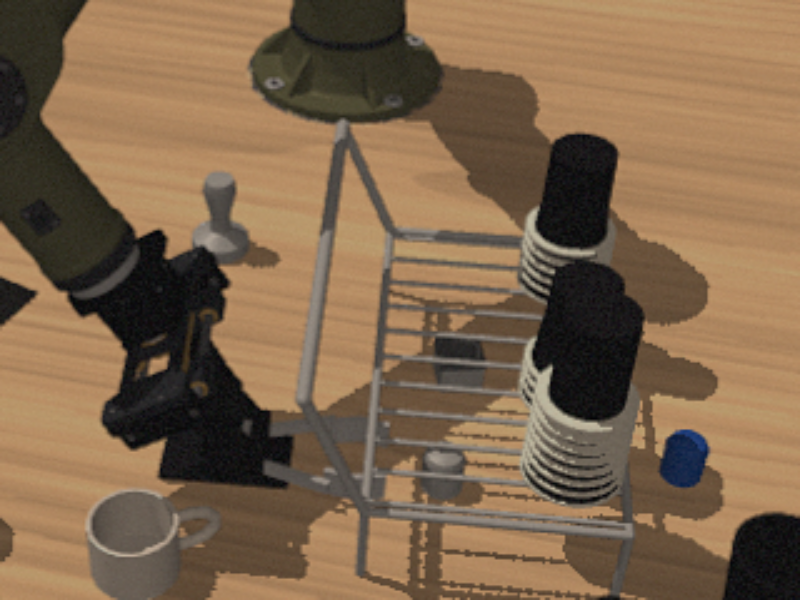

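The shaker is at (338,55), straight ahead of the jaws at (285,95)/(378,95). The jaws are centred on it to about 1 mm. The tin is at (140,25), well clear. Now I'll advance.

>>> {"api": "servo_tool", "payload": {"rows": [-1,12,0,0,0.4,-3,26,0,0,0.4,-5,40,0,0,0.4,-7,54,0,0,0.4,-8,64,0,0,0.4,-8,66,-2,0,0.4,-8,66,-4,0,0.4,-8,66,-4,0,0.4]}}

```text
time_s: 13.83
tool_pos: [0.6535, 0.1028, 0.068]
tool_rot: [86.4, 58.7, 98.0]
force: [-0.5, -0.1, -1.5]
grip_width: 0.0523
```

```bash
python3 - <<'E'
from h import *
o,M=st()
p=read_camera("wrist");cv2.imwrite("pics/w5.png",p["frame"])
p=read_camera("top");cv2.imwrite("pics/t5.png",cv2.resize(p["frame"][140:340,140:400],(780,600)))
E
```

```text
t 13.83 q [ -8.6  33.   17.7  90.5 -41.9  72.8  37. ] v [ 1.  0.  1. -0.  0.  0. -0.]
tcp [0.6535 0.1028 0.068 ] F [-0.5 -0.1 -1.5] w 0.0523
tool x [-0.072  0.515 -0.854] tilt 31.3 az 98.0 z [0.981 0.192 0.033] zaz 11.1
```

View pics/w5.png

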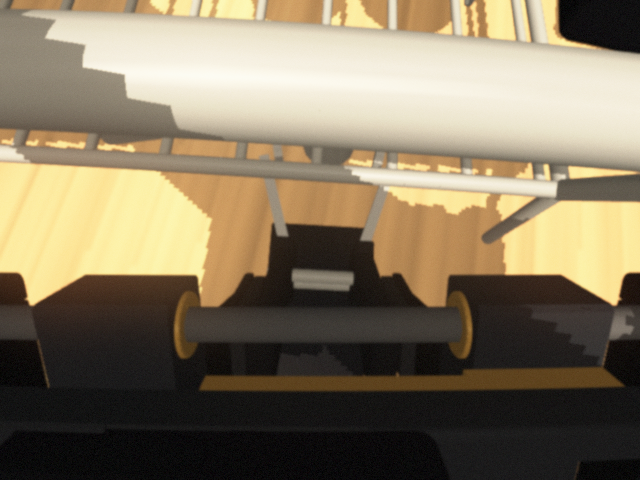

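View pics/t5.png

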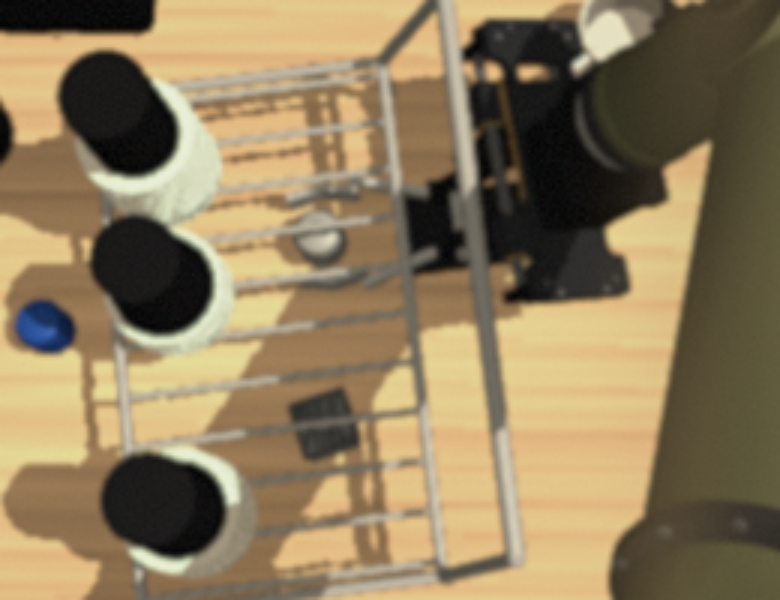

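In the top view the shaker is at (322,238), between the jaws at (325,280) and (325,190). Now I'll squeeze.

>>> {"api": "servo_tool", "payload": {"rows": [0,0,0,0,0.5,0,0,0,0,0.6,0,0,0,0,0.7,0,0,0,0,0.8,0,0,0,0,0.8,0,0,0,0,0.8,0,0,0,0,0.8,0,0,0,0,0.8,0,0,0,0,0.8,0,0,0,0,0.8], "force": 35}}

```text
time_s: 14.77
tool_pos: [0.654, 0.1029, 0.0688]
tool_rot: [86.2, 58.7, 97.8]
force: [0.6, -0.9, 0.0]
grip_width: 0.0257
```

```bash
python3 - <<'E'
from h import *
o,M=st()
p=read_camera("top");cv2.imwrite("pics/t6.png",cv2.resize(p["frame"][140:340,140:400],(780,600)))
E
```

```text
t 14.77 q [ -8.6  33.   17.7  90.4 -41.9  72.8  37. ] v [-0. -0.  0.  0. -0. -0.  0.]
tcp [0.654  0.1029 0.0688] F [ 0.6 -0.9  0. ] w 0.0257
tool x [-0.071  0.515 -0.854] tilt 31.3 az 97.8 z [0.981 0.192 0.034] zaz 11.1
```

View pics/t6.png

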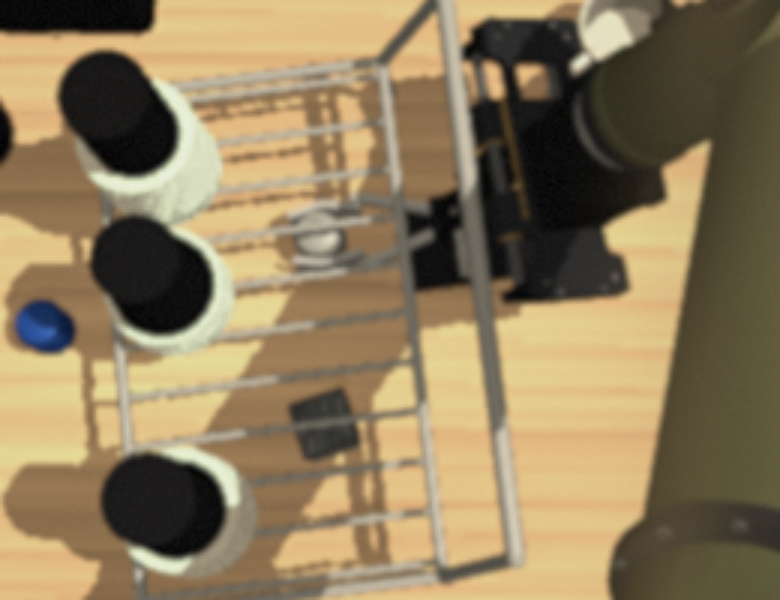

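The jaws have closed on the shaker at (320,238), with the bars at about 25.7 mm. I'll hold 0.4 s to settle.

>>> {"api": "servo_tool", "payload": {"rows": [0,0,0,0,0.8,0,0,0,0,0.8,0,0,0,0,0.8,0,0,0,0,0.8,0,0,0,0,0.8], "force": 40}}

```text
time_s: 15.23
tool_pos: [0.654, 0.1029, 0.0688]
tool_rot: [86.2, 58.7, 97.8]
force: [1.1, -0.4, 1.9]
grip_width: 0.0258
```

>>> {"api": "servo_tool", "payload": {"rows": [0,0,3,0,0.8,0,0,6,0,0.8,1,-6,8,0,0.8,3,-18,8,0,0.8,5,-34,8,0,0.8,7,-52,8,0,0.8,10,-72,8,0,0.8,13,-94,8,0,0.8,16,-116,8,0,0.8,19,-138,8,0,0.8]}}

```text
time_s: 16.07
tool_pos: [0.6725, -0.0394, 0.076]
tool_rot: [86.4, 58.7, 97.8]
force: [0.3, 0.2, -2.7]
grip_width: 0.0259
```

>>> {"api": "servo_tool", "payload": {"rows": [2,-16,0,0,0.8,3,-24,0,0,0.8,3,-24,0,0,0.8]}}

```text
time_s: 16.32
tool_pos: [0.6756, -0.0637, 0.0758]
tool_rot: [86.4, 58.8, 97.7]
force: [0.1, 0.2, -2.9]
grip_width: 0.0258
```

```bash
python3 - <<'E'
from h import *
o,M=st()
p=read_camera("wrist");cv2.imwrite("pics/w7.png",p["frame"])
p=read_camera("scene");cv2.imwrite("pics/s7.png",cv2.resize(p["frame"][130:380,140:460],(800,600)))
E
```

```text
t 16.32 q [  3.2  39.3  21.1  80.3 -40.3  82.8  45.7] v [-2. -1. -2.  1. -1.  0. -1.]
tcp [ 0.6756 -0.0637  0.0758] F [ 0.1  0.2 -2.9] w 0.0258
tool x [-0.07   0.513 -0.855] tilt 31.2 az 97.7 z [0.982 0.187 0.032] zaz 10.8
```

View pics/w7.png

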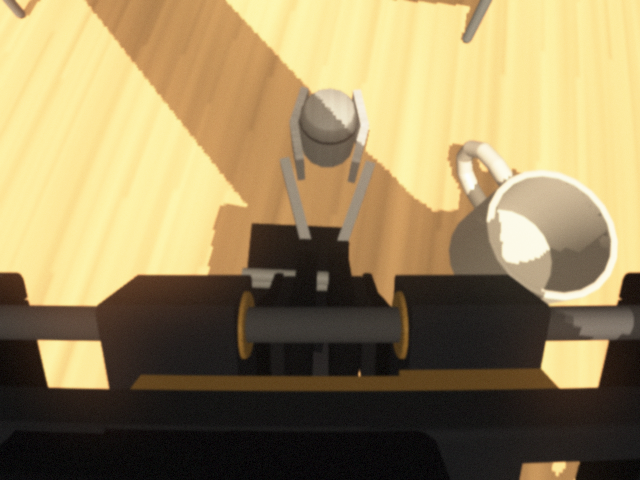

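View pics/s7.png

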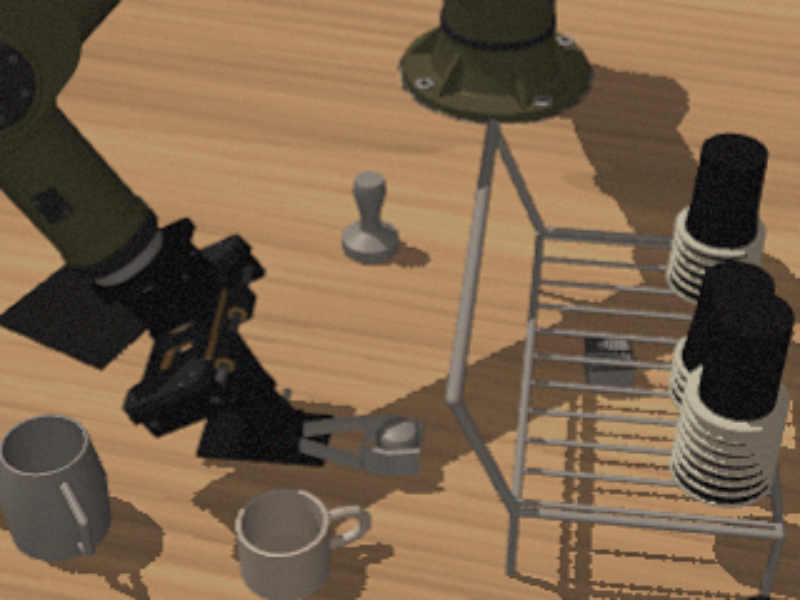

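The shaker is held between the jaws (wrist (330,125)) and is clear of the rack. Now I'll carry it to the mat.

>>> {"api": "servo_tool", "payload": {"rows": [-10,0,10,0,0.8,-28,-4,22,-1,0.8,-48,-12,34,-2,0.8,-70,-24,44,-4,0.8,-92,-42,50,-6,0.8,-112,-65,50,-8,0.8,-128,-92,50,-10,0.8,-140,-120,50,-13,0.8,-150,-148,50,-16,0.8,-158,-178,50,-19,0.8]}}

```text
time_s: 17.25
tool_pos: [0.5177, -0.2355, 0.1273]
tool_rot: [86.2, 58.5, 78.9]
force: [0.7, 0.6, -2.4]
grip_width: 0.0256
```

>>> {"api": "servo_tool", "payload": {"rows": [-7,-30,0,-2,0.8,-13,-60,0,-4,0.8,-18,-90,-5,-5,0.8,-23,-120,-12,-5,0.8,-26,-145,-20,-5,0.8,-28,-162,-28,-5,0.8,-28,-172,-36,-5,0.8,-28,-172,-40,-5,0.8,-28,-172,-40,-5,0.8]}}

```text
time_s: 18.0
tool_pos: [0.4903, -0.4069, 0.0853]
tool_rot: [86.5, 58.5, 74.2]
force: [-0.1, 0.5, -2.7]
grip_width: 0.0253
```

```bash
python3 - <<'E'
from h import *
o,M=st()
p=read_camera("wrist");cv2.imwrite("pics/w8.png",p["frame"])
Tt=np.eye(4);Tt[:3,:3]=M;Tt[:3,3]=o["tool_pos"]
W=cloud(p,Tt@p["tool_from_camera"])
def sh(n,p,W):
  for q in cut_out("shaker_mid",p)[:2]:
    X=W[q["pixels"]&np.isfinite(W[...,0])]; X=X[(X[:,2]>.005)&(X[:,2]<.08)]
    if len(X): print(n,round(q["score"],2),len(X),np.percentile(X,[2,50,98],axis=0).round(3).tolist())
sh("w",p,W)
p=read_camera("top");cv2.imwrite("pics/t8.png",cv2.resize(p["frame"][140:380,360:640],(700,600)));sh("t",p,cloud(p))
E
```

```text
t 18.0 q [ 29.1  40.   32.7  82.1 -42.4  89.5  57.7] v [-1. -1. -0.  0. -0.  1. -0.]
tcp [ 0.4903 -0.4069  0.0853] F [-0.1  0.5 -2.7] w 0.0253
tool x [ 0.143  0.503 -0.853] tilt 31.5 az 74.2 z [ 0.975 -0.222  0.032] zaz -12.8
w 0.9 3701 [[0.503, -0.31, 0.02], [0.517, -0.301, 0.055], [0.534, -0.281, 0.061]]
t 0.67 255 [[0.505, -0.307, 0.026], [0.52, -0.288, 0.059], [0.536, -0.274, 0.065]]
t 0.52 283 [[0.552, 0.398, 0.007], [0.567, 0.411, 0.039], [0.586, 0.429, 0.046]]
```

View pics/w8.png

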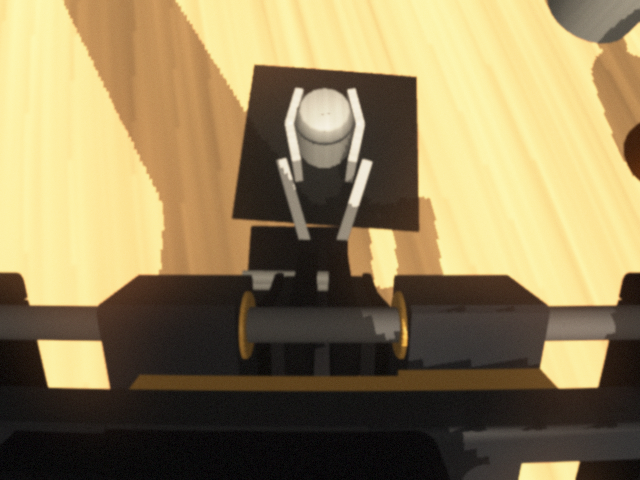

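View pics/t8.png

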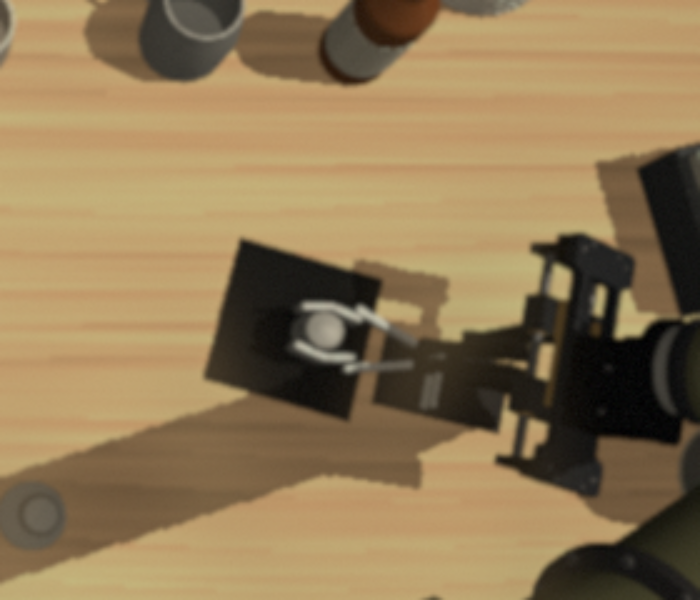

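Both views agree: the shaker is near (0.519,-0.290), upright in the jaws and over the mat, with the base just behind the mat edge. I'll back off 6 mm and lower.

>>> {"api": "servo_tool", "payload": {"rows": [-1,-3,-3,0,0.8,-2,-6,-6,0,0.8,-2,-6,-9,0,0.8,-2,-6,-11,0,0.8,-2,-6,-13,0,0.8,-2,-6,-14,0,0.8,-2,-6,-14,0,0.8]}}

```text
time_s: 18.78
tool_pos: [0.4876, -0.4149, 0.0721]
tool_rot: [86.4, 58.6, 74.0]
force: [-0.1, -0.1, -3.3]
grip_width: 0.0253
```

>>> {"api": "servo_tool", "payload": {"rows": [0,0,-1,0,0.8,0,0,-1,0,0.8,0,0,-1,0,0.8]}}

```text
time_s: 19.03
tool_pos: [0.4878, -0.4151, 0.0716]
tool_rot: [86.3, 58.7, 73.9]
force: [-0.7, 0.5, -2.5]
grip_width: 0.0255
```

```bash
python3 - <<'E'
from h import *
o,M=st()
p=read_camera("wrist");cv2.imwrite("pics/w9.png",p["frame"])
Tt=np.eye(4);Tt[:3,:3]=M;Tt[:3,3]=o["tool_pos"]
W=cloud(p,Tt@p["tool_from_camera"])
def sh(n,p,W):
  for q in cut_out("shaker_mid",p)[:1]:
    X=W[q["pixels"]&np.isfinite(W[...,0])]; X=X[(X[:,2]>.002)&(X[:,2]<.08)]
    if len(X): print(n,round(q["score"],2),len(X),np.percentile(X,[2,50,98],axis=0).round(3).tolist())
sh("w",p,W)
p=read_camera("scene");cv2.imwrite("pics/s9.png",cv2.resize(p["frame"][150:350,60:320],(780,600)));sh("s",p,cloud(p))
E
```

```text
t 19.03 q [ 29.8  41.3  32.5  81.8 -42.8  88.8  58.7] v [-0. -0. -0.  0.  0.  0. -0.]
tcp [ 0.4878 -0.4151  0.0716] F [-0.7  0.5 -2.5] w 0.0255
tool x [ 0.144  0.5   -0.854] tilt 31.3 az 73.9 z [ 0.974 -0.224  0.034] zaz -12.9
w 0.94 3753 [[0.5, -0.318, 0.005], [0.515, -0.31, 0.041], [0.532, -0.29, 0.047]]
s 0.8 365 [[0.562, 0.399, 0.004], [0.582, 0.414, 0.033], [0.59, 0.431, 0.046]]
```

View pics/s9.png

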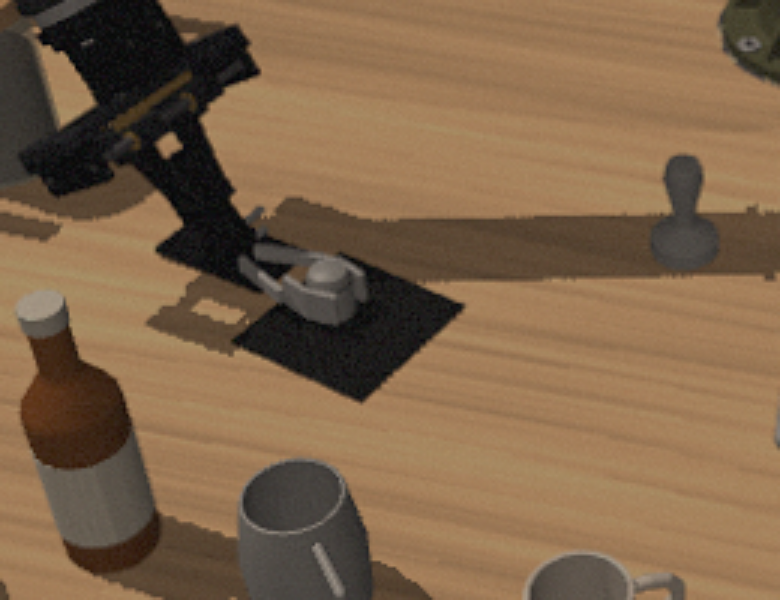

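>>> {"api": "servo_tool", "payload": {"rows": [0,0,-1,0,0.8,0,0,-1,0,0.8]}}

```text
time_s: 19.4
tool_pos: [0.4878, -0.4153, 0.0711]
tool_rot: [86.2, 58.6, 73.8]
force: [-0.2, -1.4, -0.2]
grip_width: 0.0254
```

>>> {"api": "servo_tool", "payload": {"rows": [0,0,-1,0,0.8,0,0,-1,0,0.8]}}

```text
time_s: 19.57
tool_pos: [0.488, -0.4154, 0.0706]
tool_rot: [86.2, 58.6, 73.8]
force: [-0.7, -1.6, 3.4]
grip_width: 0.0254
```

The load has transferred to the mat, so I'll open gradually.

>>> {"api": "servo_tool", "payload": {"rows": [0,0,1,0,0.7,0,0,1,0,0.65,0,0,1,0,0.6,0,0,1,0,0.55,0,0,1,0,0.5,0,0,1,0,0.45,0,0,1,0,0.4,0,0,1,0,0.4,0,0,1,0,0.4]}}

```text
time_s: 20.32
tool_pos: [0.4877, -0.4151, 0.0704]
tool_rot: [86.3, 58.7, 73.9]
force: [0.8, 0.2, -2.9]
grip_width: 0.0514
```

```bash
python3 - <<'E'
from h import *
o,M=st()
p=read_camera("wrist");cv2.imwrite("pics/w10.png",p["frame"])
E
```

```text
t 20.32 q [ 29.9  41.3  32.5  81.9 -42.8  88.7  58.7] v [ 0.  0. -0. -0.  0.  0. -0.]
tcp [ 0.4877 -0.4151  0.0704] F [ 0.8  0.2 -2.9] w 0.0514
tool x [ 0.144  0.5   -0.854] tilt 31.3 az 73.9 z [ 0.974 -0.224  0.033] zaz -12.9
```

View pics/w10.png

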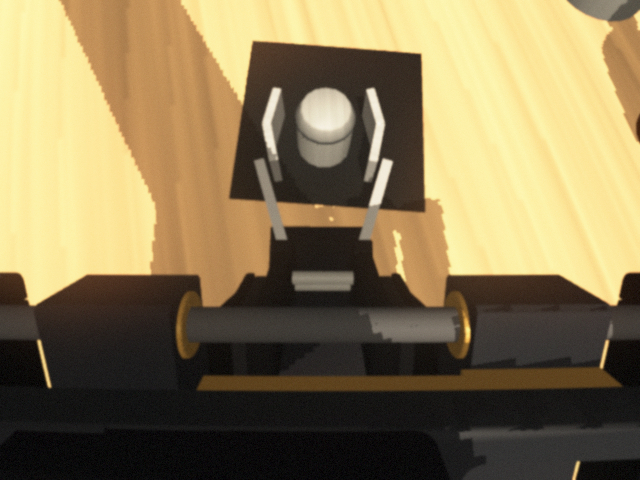

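The jaws are open and the shaker stands free on the mat at (325,125). Next I'll set the base down and release.

>>> {"api": "servo_tool", "payload": {"rows": [0,0,-1,0,0.4,0,0,-2,0,0.4,0,0,-2,0,0.4]}}

```text
time_s: 20.62
tool_pos: [0.4877, -0.4153, 0.0693]
tool_rot: [86.2, 58.6, 73.9]
force: [-0.7, -1.0, 3.0]
grip_width: 0.0524
```

>>> {"api": "servo_tool", "payload": {"rows": [0,0,-1,0,0.4,0,0,-1,0,0.4]}}

```text
time_s: 20.78
tool_pos: [0.4878, -0.4153, 0.0692]
tool_rot: [86.2, 58.6, 73.8]
force: [-1.6, -0.5, 5.7]
grip_width: 0.0523
```

Base is down; releasing fully and withdrawing along the slant.

>>> {"api": "servo_tool", "payload": {"rows": [0,0,1,0,0.35,0,0,1,0,0.28,0,0,1,0,0.2,0,0,1,0,0.1,0,0,1,0,0,0,0,1,0,0,0,0,1,0,0,0,0,1,0,0]}}

```text
time_s: 21.45
tool_pos: [0.4878, -0.415, 0.0684]
tool_rot: [86.3, 58.7, 73.9]
force: [-0.2, 0.7, -0.2]
grip_width: 0.086
```

```bash
python3 - <<'E'
from h import *
o,M=st()
p=read_camera("wrist");cv2.imwrite("pics/w11.png",p["frame"])
E
```

```text
t 21.45 q [ 29.9  41.5  32.5  81.9 -42.9  88.6  58.8] v [ 0. -0.  0.  0. -0.  0. -0.]
tcp [ 0.4878 -0.415   0.0684] F [-0.2  0.7 -0.2] w 0.086
tool x [ 0.144  0.5   -0.854] tilt 31.3 az 73.9 z [ 0.974 -0.224  0.034] zaz -12.9
```

View pics/w11.png

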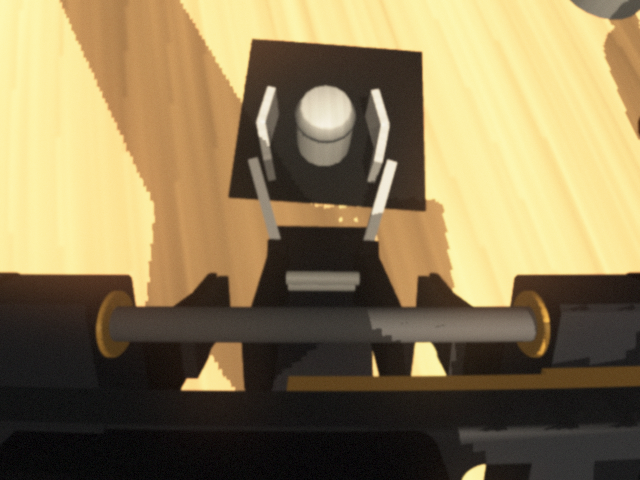

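>>> {"api": "servo_tool", "payload": {"rows": [-1,-5,9,0,0,-4,-12,21,0,0,-7,-23,40,0,0,-11,-37,64,0,0,-15,-52,88,0,0,-20,-68,115,0,0,-25,-85,145,0,0,-29,-100,171,0,0,-29,-100,171,0,0,-29,-100,171,0,0]}}

```text
time_s: 22.33
tool_pos: [0.4573, -0.5178, 0.2425]
tool_rot: [86.0, 58.9, 73.5]
force: [1.1, 0.4, -0.8]
grip_width: 0.0873
```

```bash
python3 - <<'E'
from h import *
o,M=st()
p=read_camera("wrist");cv2.imwrite("pics/w12.png",p["frame"])
Tt=np.eye(4);Tt[:3,:3]=M;Tt[:3,3]=o["tool_pos"]
W=cloud(p,Tt@p["tool_from_camera"])
def sh(n,p,W):
  for t in("shaker_mid","reacher","mat_top"):
   for q in cut_out(t,p)[:2]:
    X=W[q["pixels"]&np.isfinite(W[...,0])]; X=X[(X[:,2]<.14)]
    print(n,t,round(q["score"],2),len(X),np.percentile(X,[2,50,98],axis=0).round(3).tolist())
sh("w",p,W)
p=read_camera("scene");cv2.imwrite("pics/s12.png",p["frame"]);sh("s",p,cloud(p))
q=cut_out("tin_mid",p)[0];X=cloud(p)[q["pixels"]];print("tin",np.nanmedian(X,0).round(3))
E
```

```text
t 22.33 q [ 39.6  42.4  34.9  59.2 -42.1 109.   54.4] v [-2.  1. -2.  4.  0. -1.  0.]
tcp [ 0.4573 -0.5178  0.2425] F [ 1.1  0.4 -0.8] w 0.0873
tool x [ 0.147  0.495 -0.856] tilt 31.1 az 73.5 z [ 0.974 -0.226  0.036] zaz -13.1
w shaker_mid 0.96 1178 [[0.5, -0.318, 0.004], [0.515, -0.31, 0.039], [0.533, -0.288, 0.046]]
w shaker_mid 0.51 6952 [[0.456, -0.466, 0.001], [0.491, -0.415, 0.006], [0.55, -0.289, 0.104]]
w reacher 0.67 6884 [[0.456, -0.466, 0.002], [0.491, -0.416, 0.006], [0.55, -0.288, 0.104]]
w mat_top 0.6 7687 [[0.459, -0.352, -0.0], [0.533, -0.281, 0.001], [0.598, -0.214, 0.003]]
s shaker_mid 0.65 344 [[0.559, 0.398, 0.003], [0.582, 0.413, 0.033], [0.591, 0.43, 0.045]]
s shaker_mid 0.57 277 [[0.483, -0.313, 0.0], [0.527, -0.293, 0.034], [0.538, -0.283, 0.048]]
s reacher 0.82 1594 [[0.464, -0.461, 0.001], [0.501, -0.394, 0.026], [0.555, -0.284, 0.102]]
s mat_top 0.92 1498 [[0.473, -0.35, -0.003], [0.548, -0.265, 0.002], [0.6, -0.214, 0.006]]
tin [0.514 0.212 0.033]
```

View pics/w12.png

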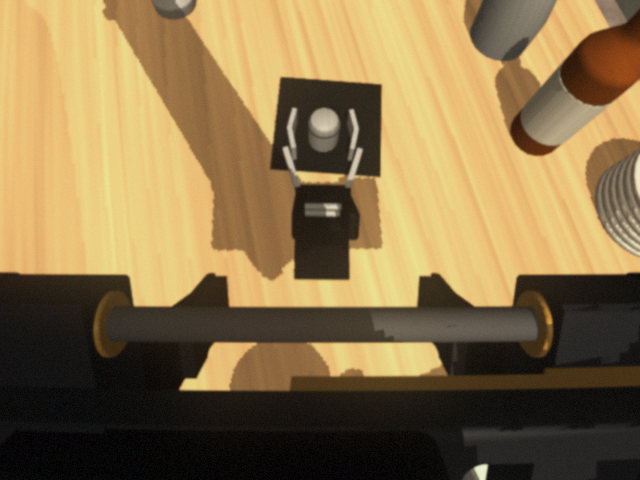

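View pics/s12.png

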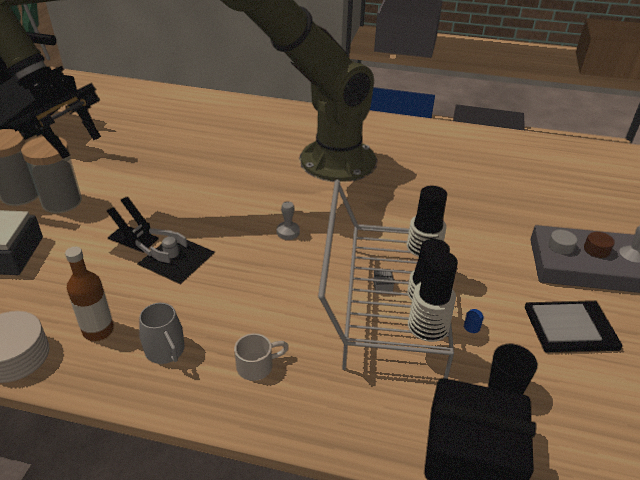

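>>> {"api": "servo_tool", "payload": {"rows": [0,0,20,0,0,0,10,45,0,0,0,20,70,0,0,0,20,80,0,0,0,20,80,0,0,0,20,80,0,0,0,20,80,0,0]}}

```text
time_s: 23.37
tool_pos: [0.4584, -0.4953, 0.3175]
tool_rot: [86.5, 58.6, 74.1]
force: [-0.7, -0.6, 0.4]
grip_width: 0.0871
```

```bash
python3 - <<'E'
from h import *
o,M=st()
p=read_camera("top");cv2.imwrite("pics/t13.png",p["frame"])
E
```

```text
t 23.37 q [ 39.3  38.9  34.5  55.8 -41.8 114.5  49.9] v [ 0.  1. -0.  0. -0.  0. -0.]
tcp [ 0.4584 -0.4953  0.3175] F [-0.7 -0.6  0.4] w 0.0871
tool x [ 0.143  0.501 -0.853] tilt 31.4 az 74.1 z [ 0.974 -0.225  0.032] zaz -13.0
```

View pics/t13.png

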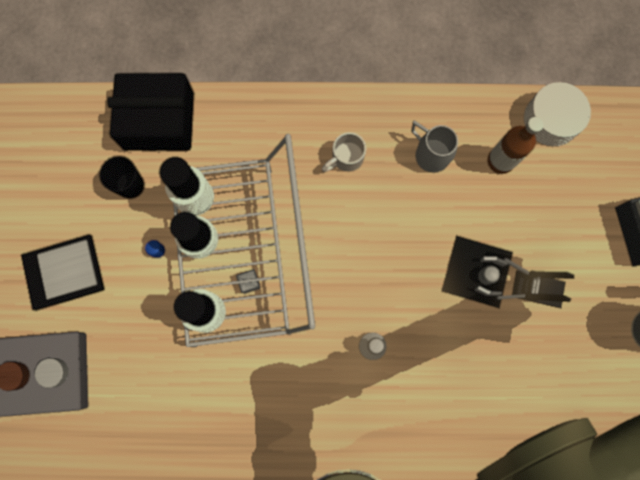

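The top view shows the shaker on the mat at (489,272) and the grabber standing at (535,285) behind it. The tin at (247,282) and the other things are unchanged, and the arm is clear.

```bash
python3 -c "
from cell import *
print(sign_off())"
```

```text
the job is handed in; nothing more can be done
None
```

I fetched the steel shaker from under the rack with the grabber, stood it on the mat, and handed the job in at about 23.4 s of the 53 s allowed. `sign_off` gave no verdict, so what follows is my own last checks.

- **Leaning the tool:** The moves allow only shifts and turns about the vertical. To get a lean of about 31°, I repeatedly commanded poses out of reach high up in free space, then turned the lean towards the rack. During the first stretch a joint reached about 164 of its 180 °/s limit. I never read a value over a limit, but I only sampled between moves.
- **Squeeze:** The jaws closed on the shaker while it was about 60 mm behind the rack's front edge. The bars held at 25.7 mm, which is a trigger travel of about 32 mm. That lasted over 0.4 s.
- **Shaker:** The wrist camera puts it upright at about (0.517, -0.300), roughly 20 mm from the mat's centre. The scene camera agrees to within about 10 mm, and its top is at the height expected for standing on the mat.
- **Grabber:** It stands on its base beside the mat, jaws open around the shaker and well out from under the rack. I judged the trigger released from the pictures and from the fingers being clear of the bars; I did not measure the travel itself.
- **Everything else:** The tin measured within about 2 mm of its starting place. The other things, including the blue look-alike, look unmoved in the pictures. The gripper was clear, with only about 1 N at the wrist, which is noise level.

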